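# Start the bench stirrer from its control deck

## Robot

A 6-joint arm with a two-finger parallel gripper is mounted at the origin on the work surface. World frame = base frame: x ahead of the robot, y to its left, z up, the work surface at z = 0. Lengths are in mm, angles in rad, forces in N, time in s.
With the tool pointing down it reaches from about 275 to 750 mm from the base axis. Payload 10.2 kg.
Tool frame: the origin (TCP) lies at the very end of the fingers, on their centre line; the grasp point (between the pads) lies 19 mm behind it; x points along the fingers, y is the direction in which the jaws open and shut, and the axes are right-handed (so a half turn about x gives the same grasp; the last joint's range is limited). The gripper opens to 85 mm and grips with 20 to 120 N. Pads are 22 mm wide; open, the fingers measure 114 mm over their backs; the gripper's body (76 mm by 85 mm) begins 54 mm behind the grasp point. The pads swing forward as they close: fully open they stand 13 mm farther back than shut.
Start: joints at [-1.493, 0.313, 1.498, -0, 1.331, -0.223], TCP at [155.536, -501.438, 231.294] pointing down, gripper open.
Joint ranges: [-2.94, 2.94], [-0.97, 2.17], [0.19, 2.56], [-1.23, 4.37], [0.02, 3.11], [-2.88, 2.88]. Speed limits (rad/s): [2.39, 2.39, 3.01, 3.14, 3.14, 3.14].

## Interface

Orientations are given as a unit quaternion [w, x, y, z].
In Python, from rig import ctrl, viewer, order gives the robot as it stands. The module is installed in compiled form; this text tells all that it offers.
- The arm moves only by the tool carry_out, never from a script. Its argument "deltas" is a list of rows, each a list of 7 numbers: the gripper command: -1 is fully open, 1 is shut, values between are in proportion, then the shift along the tool's x, y, z in mm, then the turn, a rotation vector about the tool's x, y, z in degrees. A call has exactly 5 rows; each row is the pose to reach, as a shift and turn from the pose commanded when the call began, along the tool's axes at that moment; what a row does not reach only later rows make up. A row lasts 1/8 s, in which the tool goes at most 62.5 mm and 10.7 degrees, less where a joint would pass 70% of its speed; a pose out of reach is approached as far as the arm can. A call with a gripper value outside its range is refused whole. The fingers move at their own pace and stop on an object; "newtons" is the grip in N (left out, the last holds). Time passes only in rows, so rows that repeat a pose let the fingers close, or fill a call up. It gives the time, the measured TCP pose, the force and the opening at its end, in the units of the state.
- ctrl.sense(): the state, without advancing time (a new reading comes with each control period).
- viewer.capture(name): name is "scene" or "top" or "wrist"; returns the picture (420x560x3 uint8, red, green, blue); there is no depth.
- viewer.calibration(name): a dict with "fx", "fy", "cx", "cy" (pixels), "k1" (the pictures are not rectified: a ray, as slopes to the right and down, at radius r is drawn at 1 + k1 r^2 times it, then the intrinsics apply), "xyz" and "attitude" of the camera in the world; the wrist camera has in their place "T_tool_cam" (4x4, takes a point from camera to tool coordinates, whose origin is the TCP and whose axes are the tool frame's). Camera axes: x right, y down, z forward; pixel columns grow to the right and rows downward; lengths in mm; the calibration is good to about 2 mm. A picture is of the moment at which its call begins: read the wrist's pose just before it. calibration takes no time and is no camera call.
- order.finish_job(): hands the job in, once; it reports no verdict.
The state is a dict: "time_s": time; "joints": joint angles; "dq": joint speeds; "tau": joint torques, N m; "eef_pos": TCP position; "ee_rot": TCP orientation; "force": force on the tool from outside, world axes, zero at the start; "wrist_torque": the same for the moment, N m; "grip_width": opening from 0.0 (shut) to 1.0 (fully open).
Only numpy, scipy, OpenCV 4.12 (cv2) and the standard library are available. Lean on these libraries where they do the work, as an engineer would, in place of code of your own. Each camera call takes 0.05 s, during which the arm holds its last target. There are 200 camera calls.

## Task

Start the stirrer by touch alone: press the power rocker down at its white-bar end so that it is on, then push the blue speed key fully in, then press the green start button and hold it down for two seconds before letting go. Do not press the red button or the other speed keys, and do not pick up, shift or tip any of the glassware and other things standing about.

Things in the scene. Friction and masses are not known exactly. Their poses are not given: they have to be found in the camera images.
- stirrer: white bench stirrer, fixed, 200 (x) by 380 (y) by 55 mm high; origin: centre of underside. Left (+y): round stirring plate, 156 mm across, top at 65 mm. Right (-y): grey control deck, top at 55 mm; in the stirrer's frame the far row (x +50; y -145, -90, -35 mm) has the three square keys, the near row (x -50) the power rocker (y -150) and two round buttons (y -90, -35)
- power_on (a point): orange V-shaped power rocker, 52 mm long (stirrer's x), 26 mm wide, in a black surround, near right corner of the deck. A white bar on its far half marks ON. This point: top of the far half at the bar, 18 mm from the pivot (along the stirrer's y, 71 mm above the table). Off: far half slopes up, point at 80 mm height; fully on: far half level, point at 71 mm
- power (a joint): angle of the power rocker in rad: 0 off (near half level, ON half raised), 0.5 fully on (far half, with the white bar, pressed down level). No spring: it moves under about 2 to 3 N at the bar and stays where it is left. Starts off (0 to 0.06)
- key_blue_top (a point): blue speed key: square plastic cap 24 x 24 mm in a black 36 x 36 mm surround, standing 12 mm above it when up. This point: centre of its top face, 79 mm above the table when up; z up, x and y as the stirrer's. The blue, yellow and white keys stand 55 mm apart in the far row of the deck, in any order
- key_blue (a joint): blue speed key, travel in m: 0 up, 0.008 fully in. No spring: it moves under about 3 N and stays where it is left. All three keys start up (within 1 mm)
- key_yellow_top (a point): yellow speed key: square plastic cap 24 x 24 mm in a black 36 x 36 mm surround, standing 12 mm above it when up. This point: centre of its top face, 79 mm above the table when up; z up, x and y as the stirrer's. The blue, yellow and white keys stand 55 mm apart in the far row of the deck, in any order
- key_yellow (a joint): yellow speed key, travel in m: 0 up, 0.008 fully in. No spring: it moves under about 3 N and stays where it is left. All three keys start up (within 1 mm)
- key_white_top (a point): white speed key: square plastic cap 24 x 24 mm in a black 36 x 36 mm surround, standing 12 mm above it when up. This point: centre of its top face, 79 mm above the table when up; z up, x and y as the stirrer's. The blue, yellow and white keys stand 55 mm apart in the far row of the deck, in any order
- key_white (a joint): white speed key, travel in m: 0 up, 0.008 fully in. No spring: it moves under about 3 N and stays where it is left. All three keys start up (within 1 mm)
- start_top (a point): green start button: round cap, 30 mm across, in a black 46 mm surround, standing 12 mm above it when up. This point: centre of its top face, 79 mm above the table when up; z up. The green and red buttons are 55 mm apart in the near row of the deck, either one on the left
- start (a joint): green start button, travel in m: 0 up, 0.008 fully down. Spring return; about 2 N starts it moving, 6 N holds it fully down
- stop_top (a point): red stop button: round cap, 30 mm across, in a black 46 mm surround, standing 12 mm above it when up. This point: centre of its top face, 79 mm above the table when up; z up. The green and red buttons are 55 mm apart in the near row of the deck, either one on the left
- stop (a joint): red stop button, travel in m: 0 up, 0.008 fully down. Spring return; about 2 N starts it moving, 6 N holds it fully down
- beaker: clear glass beaker, 72 mm diameter, 95 mm tall, loose, standing on the stirring plate; origin at the centre of its underside, z up
- vial: small capped glass vial, 22 mm diameter, 32 mm tall, loose, standing on the control deck between the two rows of controls; origin at the centre of its underside, z up
- amber_flask: amber glass flask, 108 mm diameter, 205 mm tall, loose on the table at the right; origin at the centre of its underside, z up
- clear_flask: small clear glass flask, 74 mm diameter, 145 mm tall, loose on the table at the left; origin at the centre of its underside, z up
- jar: white jar with blue cap, 70 mm diameter, 110 mm tall, loose on the table at the right; origin at the centre of its underside, z up
- tip_box: blue pipette-tip box with a clear lid, 80 x 120 x 57 mm, loose on the table at the near right; origin at the centre of its underside, z up
- tube_rack: yellow rack with capped tubes, 90 x 200 mm, 130 mm tall, loose on the table at the left; origin at the centre of its underside, z up

How it is judged:
By the outcome, as a careful person would: the job done as asked, in the order asked, and still so for the second after the job is handed in, with the robot touching nothing.
It also fails if it takes over 51 s, if anything falls off the work surface, if the arm or the gripper's body presses on something with over 40 N, if the wrist force passes 120 N, or if a joint passes its speed limit or range.

## Working session

There is one attempt and no reset: what is moved stays moved. The work goes in short steps, Python scripts to look and compute and a tool call to move; the robot and the scene stay as the last step left them, time stands still between calls to the robot, and variables do not carry over. Pictures are saved under pics/ and viewed, about 8 in all and at most 12, crops included, and the job is handed in when it is done.

Besides the shell and the picture viewer there is one more tool, called as name(argument=value, ...), one argument or row to a line, values as JSON. carry_out: Moves the arm, as the interface text tells. Its arguments: {"type":"object","properties":{"deltas":{"type":"array"},"newtons":{"type":"number"}},"required":["deltas"]}

```bash
mkdir -p pics; python3 - <<'E'
from rig import ctrl, viewer
import cv2,numpy as np
print(ctrl.sense())
for n in("top","scene"):
    im=viewer.capture(n); np.save(f"pics/{n}.npy",im); cv2.imwrite(f"pics/{n}1.png",im[:,:,::-1]); print(viewer.calibration(n))
print(viewer.calibration("wrist"))
E
```

```text
{'time_s': 0.0, 'joints': array([-1.49338566e+00,  3.13457193e-01,  1.49844681e+00,  1.02009310e-05,
        1.33099298e+00, -2.23448667e-01]), 'dq': array([ 0.00051914, -0.00079594,  0.00027235,  0.00016753,  0.00031982,
        0.0001425 ]), 'tau': array([ 1.31605288e-03, -4.12265611e+01, -2.59742653e+01, -1.28645052e-04,
        4.15742790e-03, -5.83908005e-06]), 'eef_pos': array([ 155.5250333 , -501.16462915,  230.72773272]), 'ee_rot': array([ 0.10550858,  0.69915838,  0.10642791, -0.69908411]), 'force': array([-0.18803118,  0.23917562, -0.10642042]), 'wrist_torque': array([0.04488794, 0.00174526, 0.00167861]), 'grip_width': 0.9980644456375238}
{'fx': 514.0409535598645, 'fy': 514.0409535598645, 'cx': 275.8964704641894, 'cy': 213.5259765893472, 'k1': -0.19969200699837247, 'xyz': array([ 355.37707259,   76.09137058, 1838.46976309]), 'attitude': array([ 0.04344558, -0.70253851,  0.70946321, -0.03484371])}
{'fx': 479.35338908483266, 'fy': 479.35338908483266, 'cx': 284.42581548357344, 'cy': 208.9004634393838, 'k1': -0.10063682498775822, 'xyz': array([1013.43887231, -463.63983225, 1101.1596437 ]), 'attitude': array([-0.28723022,  0.89607886,  0.32282955, -0.10159996])}
{'fx': 333.40554276536756, 'fy': 333.40554276536756, 'cx': 278.3530125706346, 'cy': 208.96384056932257, 'k1': 0.008571249610641618, 'T_tool_cam': array([[-1.10316414e-04, -2.66325667e-01,  9.63883098e-01,
        -1.43040236e+02],
       [ 9.99999725e-01,  6.76949042e-04,  3.01494329e-04,
        -8.24659438e-01],
       [-7.32795418e-04,  9.63882867e-01,  2.66325519e-01,
        -6.68195873e+01],
       [ 0.00000000e+00,  0.00000000e+00,  0.00000000e+00,
         1.00000000e+00]])}
```

View pics/top1.png

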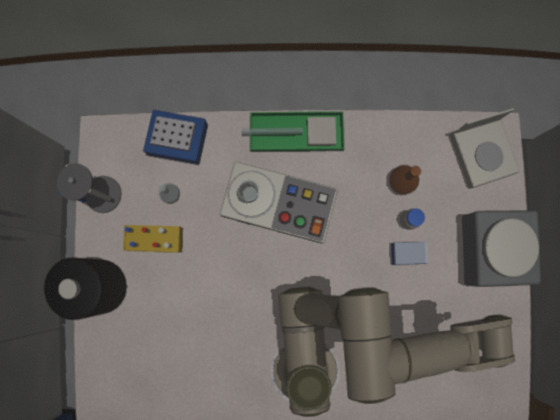

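View pics/scene1.png

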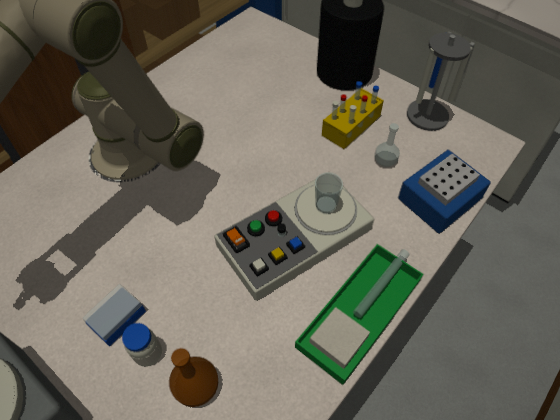

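The top view shows keys blue (292,190), yellow (307,194) and white (322,198). In the near row are red (285,217), green (300,221) and the orange rocker (316,227), with the vial at about (290,205). In the scene view blue is at (296,243), green (256,227), the rocker (236,238) and the vial (282,229).

```bash
cat > h.py <<'E'
import numpy as np,cv2
from scipy.spatial.transform import Rotation as R
def rot(q): return R.from_quat(np.roll(q,-1)).as_matrix()
def ray(c,uv,Rm=None,o=None):
    K=np.array([[c['fx'],0,c['cx']],[0,c['fy'],c['cy']],[0,0,1]])
    p=cv2.undistortPoints(np.array([[uv]],float),K,np.array([c['k1'],0,0,0]))[0,0]
    if Rm is None: Rm,o=rot(c['attitude']),c['xyz']
    return o,Rm@np.r_[p,1]
def onz(c,uv,z,Rm=None,o=None):
    o,d=ray(c,uv,Rm,o); return (o+d*(z-o[2])/d[2])[:2]
def blob(im,col,seed,rad=14):
    h=cv2.cvtColor(im,cv2.COLOR_RGB2HSV).astype(int);H,S,V=h[...,0],h[...,1],h[...,2]
    m={'blue':(abs(H-115)<14)&(S>110)&(V>60),'yellow':(abs(H-23)<7)&(S>130)&(V>90),'white':(S<60)&(V>140),
     'red':((H<6)|(H>172))&(S>150)&(V>80),'green':(abs(H-65)<20)&(S>100)&(V>50),'orange':(H>=3)&(H<17)&(S>150)&(V>90)}[col]
    yy,xx=np.mgrid[:im.shape[0],:im.shape[1]]
    m=m&(np.hypot(xx-seed[0],yy-seed[1])<rad)
    return np.array([xx[m].mean(),yy[m].mean()]),m.sum()
def fit(L,P):  # rigid 2D P=R L+t
    a,b=L-L.mean(0),P-P.mean(0)
    th=np.arctan2((a[:,0]*b[:,1]-a[:,1]*b[:,0]).sum(),(a*b).sum())
    Rm=np.array([[np.cos(th),-np.sin(th)],[np.sin(th),np.cos(th)]])
    t=P.mean(0)-Rm@L.mean(0); return th,Rm,t,P-(L@Rm.T+t)
E
python3 - <<'E'
from h import *
from rig import viewer
np.set_printoptions(precision=1,suppress=True)
S={'top':dict(blue=(292,190),yellow=(307,194),white=(322,198),red=(285,217),green=(300,221),orange=(316,227)),
'scene':dict(blue=(296,243),yellow=(278,255),white=(260,266),red=(273,217),green=(256,227),orange=(236,238))}
L=np.array([[50,-35],[50,-90],[50,-145],[-50,-35],[-50,-90],[-50,-150]],float)
for n in S:
    im=np.load(f'pics/{n}.npy');c=viewer.calibration(n);P=[]
    for k,s in S[n].items():
        uv,a=blob(im,k,s,9 if n=='top' else 13); P.append(onz(c,uv,76)); print(n,k,uv,a,P[-1])
    th,Rm,t,r=fit(L[:5],np.array(P)[:5]); print(th,t,'res',r.ravel())
    x0,y0,w,h=(210,150,140,105) if n=='top' else (200,160,190,145)
    cv2.imwrite(f'pics/{n}c.png',cv2.resize(im[y0:y0+h,x0:x0+w,::-1],None,fx=4,fy=4,interpolation=cv2.INTER_CUBIC))
E
```

```text
top blue [291.8 189.3] 50 [635.4  40.6]
top yellow [307.3 193.3] 48 [620.9 -12.9]
top white [322.6 197.5] 27 [605.6 -65.6]
top red [284.2 216.8] 43 [539.7  68.2]
top green [299.7 221. ] 50 [524.7  14.9]
top orange [316.  227.8] 67 [500.6 -40.8]
-0.27868931783450523 [597.4  87.7] res [-0.4  0.2  0.2 -0.3  0.  -0.2  0.1  0.3  0.1 -0.1]
scene blue [295.3 242. ] 88 [636.5  40.7]
scene yellow [277.2 252.5] 86 [621.2 -11.5]
scene white [258.3 263.4] 69 [605.5 -64.2]
scene red [272.9 214.7] 85 [539.5  68.2]
scene green [255.1 224.9] 97 [525.   14.8]
scene orange [234.6 235.7] 142 [506.8 -42.8]
-0.27541393786400614 [597.4  88.4] res [ 0.5 -0.4  0.2  0.4 -0.6  0.5 -0.3 -0.   0.2 -0.5]
```

View pics/scenec.png

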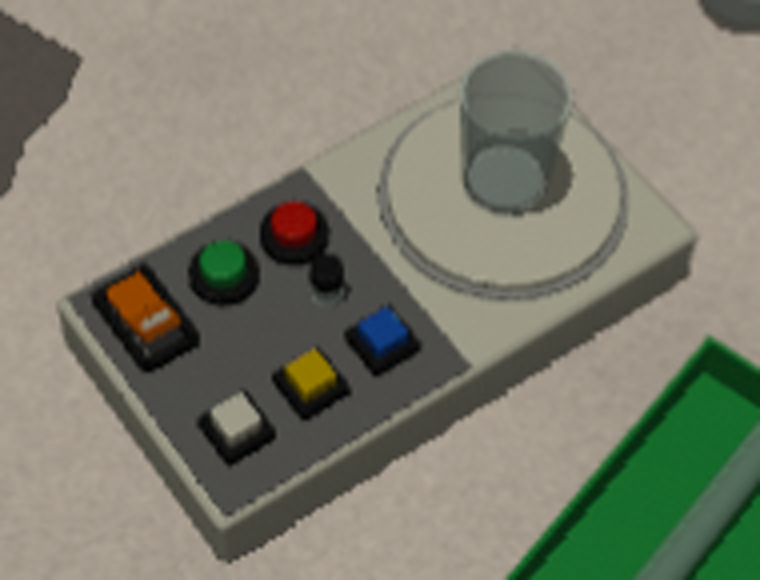

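Both views agree: the stirrer is at about (597.4, 88), yaw −0.277, with residuals under 1 mm. In the crop, the vial base is at about (330,297), between red and blue. The rocker's white bar is at about (155,320), on its far half.

```bash
cat >> h.py <<'E'
TH=-0.277; RM=np.array([[np.cos(TH),-np.sin(TH)],[np.sin(TH),np.cos(TH)]]); T=np.array([597.4,88.0])
def W(x,y): return RM@[x,y]+T
def plan(xy,z,s=None,sgn=1):
    "shift (tool axes) and rotvec (deg) to TCP at xy,z, tool down, tool y along sgn*stirrer y"
    from rig import ctrl
    if s is None: s=ctrl.sense()
    Q=rot(s['ee_rot']); yv=sgn*np.r_[RM@[0,1],0]; xv=np.array([0,0,-1.]); D=np.c_[xv,yv,np.cross(xv,yv)]
    return Q.T@(np.r_[xy,z]-s['eef_pos']), np.degrees(R.from_matrix(Q.T@D).as_rotvec())
E
python3 - <<'E'
from h import *
from rig import viewer,ctrl
np.set_printoptions(precision=2,suppress=True)
for n,p in dict(rocker=(-32,-150),blue=(50,-35),green=(-50,-90)).items(): print(n,W(*p))
c=viewer.calibration('scene')
v=onz(c,(282.5,234.2),55); b=onz(c,(326.5,204),65); v2=onz(c,(281.7,226),87)
for q in(v,v2,b): print('stirrer frame',RM.T@(q-T))
print(rot(ctrl.sense()['ee_rot']))
for s in(1,-1): print(plan(W(-32,-150),140,sgn=s))
E
```

```text
rocker [525.6  -47.53]
blue [635.92  40.66]
green [524.69  15.1 ]
stirrer frame [  2.36 -40.58]
stirrer frame [ -2.29 -39.85]
stirrer frame [ -4.66 107.03]
[[-0.    0.3  -0.96]
 [ 0.   -0.96 -0.3 ]
 [-1.   -0.   -0.  ]]
(array([  91.29, -323.57, -487.85]), array([-146.9 ,   -0.08,    0.01]))
(array([  91.29, -323.57, -487.85]), array([33.1 ,  0.  ,  0.06]))
```

carry_out(
  deltas=[
    [1,0,-30,-46,6,0,0],
    [1,0,-60,-92,13,0,0],
    [1,0,-92,-138,20,0,0],
    [1,0,-124,-186,26,0,0],
    [1,0,-156,-234,33.1,0,0],
  ],
  newtons=40,
)

```text
time_s: 0.72
eef_pos: [333.6, -281.4, 231.2]
ee_rot: [0.099, -0.7, 0.099, 0.7]
force: [0.5, -1.1, 0.9]
grip_width: -0.0
```

```bash
python3 -c "
from h import *
from rig import ctrl
s=ctrl.sense();print(s);print(plan(W(-32,-150),140,sgn=-1))"
```

```text
{'time_s': 0.725, 'joints': array([-9.70562731e-01,  1.16139920e-01,  1.74390643e+00,  7.16674216e-05,
        1.28173633e+00,  8.81390711e-01]), 'dq': array([ 1.0268343 , -0.0811765 ,  0.09307513,  0.0044578 , -0.01709364,
        2.00624936]), 'tau': array([ -7.0706293 , -31.98453069, -24.86132741,  -0.07420717,
         0.17690368,  -2.79204972]), 'eef_pos': array([ 333.5970291 , -281.44129187,  231.18310935]), 'ee_rot': array([ 0.09915009, -0.7001028 ,  0.09901815,  0.70015765]), 'force': array([ 0.48673894, -1.14286784,  0.92953901]), 'wrist_torque': array([-0.05869223,  0.02041419, -0.01708636]), 'grip_width': -0.00048674745522064205}
(array([  91.21913857, -277.98679609, -119.56434405]), array([-0.23935602,  0.00587702,  0.0099746 ]))
```

carry_out(
  deltas=[
    [1,0,-55,-24,0,0,0],
    [1,0,-110,-48,0,0,0],
    [1,0,-165,-72,0,0,0],
    [1,15,-220,-95,0,0,0],
    [1,40,-278,-119.6,0,0,0],
  ],
)

```text
time_s: 1.35
eef_pos: [522.0, -50.5, 193.1]
ee_rot: [-0.097, 0.701, -0.098, -0.7]
force: [0.7, -1.3, 0.2]
grip_width: -0.001
```

```bash
python3 -c "
from h import *
from rig import ctrl,viewer
s=ctrl.sense();print(s['time_s'],s['eef_pos'],s['joints']);print(plan(W(-32,-150),84,sgn=-1))
im=viewer.capture('wrist');c=viewer.calibration('wrist');np.save('pics/w.npy',im)
M=c['T_tool_cam'];Q=rot(s['ee_rot']);Rw=Q@M[:3,:3];o=s['eef_pos']+Q@M[:3,3]
for k,p in dict(rk=(-32,-150,80),bl=(50,-35,79),gr=(-50,-90,79),ye=(50,-90,79)).items():
    q=Rw.T@(np.r_[W(p[0],p[1]),p[2]]-o);u=(c['fx']*q[0]/q[2]+c['cx'],c['fy']*q[1]/q[2]+c['cy']);print(k,u)
    im=cv2.drawMarker(im.copy(),(int(u[0]),int(u[1])),(255,0,255),0,10)
cv2.imwrite('pics/w.png',im[:,:,::-1])
"
```

```text
1.35 [521.99672923 -50.46357316 193.07417503] [-3.19945681e-01  3.43558687e-01  1.55854460e+00 -1.11362729e-04
  1.23815005e+00  1.52751957e+00]
(array([109.07700892,  -3.82280993,  -2.51905196]), array([ 0.02104874, -0.07640558, -0.00933382]))
rk (np.float64(273.9164215105924), np.float64(200.67858720006797))
bl (np.float64(115.9179605304029), np.float64(90.99327036132813))
gr (np.float64(199.78386550218727), np.float64(221.91751058515553))
ye (np.float64(191.37050586646103), np.float64(91.08259524284189))
```

View pics/w.png

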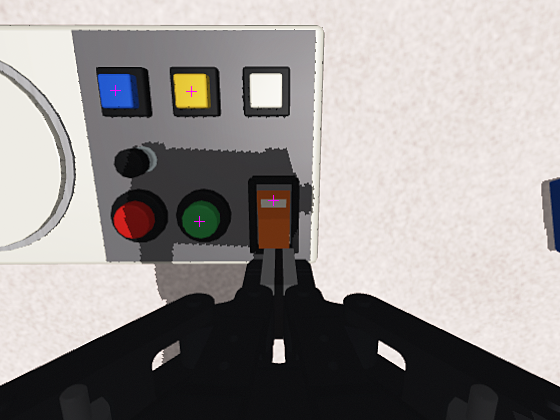

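The predicted marks land on the controls: rocker bar (274,201), green (200,222) and blue (116,91). Next I descend to just above the rocker.

carry_out(
  deltas=[
    [1,45,0,0,0,0,0],
    [1,90,0,0,0,0,0],
    [1,100,0,0,0,0,0],
    [1,100,0,0,0,0,0],
    [1,100,0,0,0,0,0],
  ],
)

```text
time_s: 2.02
eef_pos: [521.7, -52.6, 94.9]
ee_rot: [-0.097, 0.701, -0.098, -0.699]
force: [0.2, -0.5, -0.6]
grip_width: -0.002
```

```bash
python3 -c "
from h import *
from rig import ctrl
s=ctrl.sense();print(s['eef_pos'],s['force']);print(plan(W(-32,-150),71,sgn=-1))"
```

```text
[521.66878272 -52.61439849  94.94408004] [ 0.19467379 -0.53444086 -0.60000823]
(array([23.95015427, -5.9680682 , -2.31958808]), array([-0.00283233, -0.16862886, -0.00822775]))
```

carry_out(
  deltas=[
    [1,0,-6,-2.3,0,0,0],
    [1,5,-6,-2.3,0,0,0],
    [1,12,-6,-2.3,0,0,0],
    [1,18,-6,-2.3,0,0,0],
    [1,23,-6,-2.3,0,0,0],
  ],
)

```text
time_s: 2.65
eef_pos: [525.1, -47.3, 70.6]
ee_rot: [-0.098, 0.701, -0.098, -0.7]
force: [-12.7, 2.8, 48.5]
grip_width: -0.001
```

```bash
python3 -c "
from h import *
from rig import ctrl
s=ctrl.sense();print(s['eef_pos'],s['force']);print(plan(W(-32,-150),71,sgn=-1))"
```

```text
[525.06980735 -47.28726549  70.56696374] [-12.71354361   2.84841911  48.52031663]
(array([-0.43234888,  0.08964427, -0.5763166 ]), array([-0.00093319, -0.06794544, -0.00271644]))
```

carry_out(
  deltas=[
    [1,-20,0,0,0,0,0],
    [1,-50,0,0,0,0,0],
    [1,-50,-35,-25,0,0,0],
    [1,-50,-75,-53,0,0,0],
    [1,-50,-115,-82,0,0,0],
  ],
)

```text
time_s: 3.28
eef_pos: [635.6, 42.1, 119.6]
ee_rot: [0.098, -0.7, 0.098, 0.701]
force: [0.3, -1.1, 0.7]
grip_width: 0.002
```

carry_out(
  deltas=[
    [1,0,0,0,0,0,0],
    [1,0,0,0,0,0,0],
    [1,0,0,0,0,0,0],
    [1,0,0,0,0,0,0],
    [1,0,0,0,0,0,0],
  ],
)

```text
time_s: 3.9
eef_pos: [634.8, 40.7, 120.5]
ee_rot: [-0.098, 0.7, -0.098, -0.7]
force: [-0.5, -0.0, -0.1]
grip_width: 0.001
```

```bash
python3 -c "
from h import *
from rig import ctrl,viewer
s=ctrl.sense();print(s['eef_pos'],s['force']);print(plan(W(50,-35),71,sgn=-1))
im=viewer.capture('scene');a=im[160:305,180:390,::-1]
cv2.imwrite('pics/s2.png',cv2.resize(a,None,fx=3.8,fy=3.8,interpolation=cv2.INTER_CUBIC))"
```

```text
[634.78161772  40.74719827 120.45636061] [-0.45171611 -0.03439434 -0.14823251]
(array([49.45653715, -0.22802257, -1.11341131]), array([-0.02682851, -0.00876085,  0.00143252]))
```

View pics/s2.png

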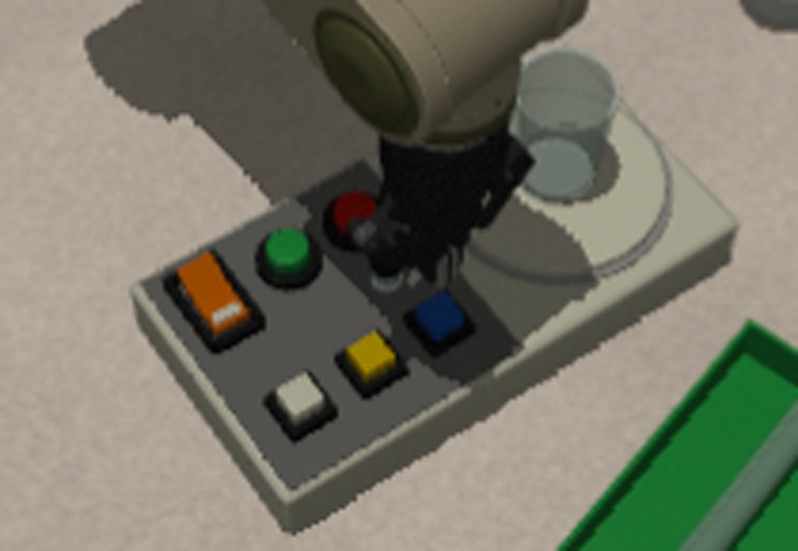

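The rocker is now on: its far half is level, with the bar at (227,313). The tip is over the blue key (440,315). I'll press it with no sideways travel.

carry_out(
  deltas=[
    [1,20,0,-1,0,0,0],
    [1,36,0,-1,0,0,0],
    [1,43,0,-1,0,0,0],
    [1,48,0,-1,0,0,0],
    [1,50.5,0,-1,0,0,0],
  ],
)

```text
time_s: 4.58
eef_pos: [636.0, 40.9, 70.8]
ee_rot: [-0.098, 0.701, -0.098, -0.7]
force: [-8.2, 0.0, 17.8]
grip_width: 0.002
```

```bash
python3 -c "
from h import *
from rig import ctrl
s=ctrl.sense();print(s['eef_pos'],s['force']);print(plan(W(50,-35),71,sgn=-1))"
```

```text
[636.03322154  40.86052729  70.79430893] [-8.19004308  0.04822197 17.82285242]
(array([-0.20571576,  0.22253831,  0.05177524]), array([ 1.40074645e-02, -2.76925221e-02, -8.84612681e-05]))
```

carry_out(
  deltas=[
    [1,1,0,0,0,0,0],
    [1,1,0,0,0,0,0],
    [1,-20,0,0,0,0,0],
    [1,-50,0,0,0,0,0],
    [1,-50,27,50,0,0,0],
  ],
)

```text
time_s: 5.2
eef_pos: [583.5, 28.2, 122.6]
ee_rot: [-0.097, 0.704, -0.097, -0.697]
force: [0.4, -1.1, 0.2]
grip_width: -0.0
```

carry_out(
  deltas=[
    [1,0,28,50,0,0,0],
    [1,0,28,50,0,0,0],
    [1,0,28,50,0,0,0],
    [1,0,28,50,0,0,0],
    [1,0,28,50,0,0,0],
  ],
)

```text
time_s: 5.82
eef_pos: [525.4, 15.4, 119.7]
ee_rot: [-0.097, 0.701, -0.097, -0.7]
force: [-0.1, 0.7, 0.0]
grip_width: -0.001
```

```bash
python3 -c "
from h import *
from rig import ctrl,viewer
s=ctrl.sense();print(s['eef_pos'],s['force']);print(plan(W(-50,-90),71,sgn=-1))
im=viewer.capture('scene');a=im[160:305,180:390,::-1]
cv2.imwrite('pics/s3.png',cv2.resize(a,None,fx=3.8,fy=3.8,interpolation=cv2.INTER_CUBIC))"
```

```text
[525.40911035  15.3657292  119.68416655] [-0.09047097  0.68474979  0.00459894]
(array([48.683833  ,  0.45061618,  0.64010048]), array([ 0.02390483, -0.02723177,  0.00445085]))
```

View pics/s3.png

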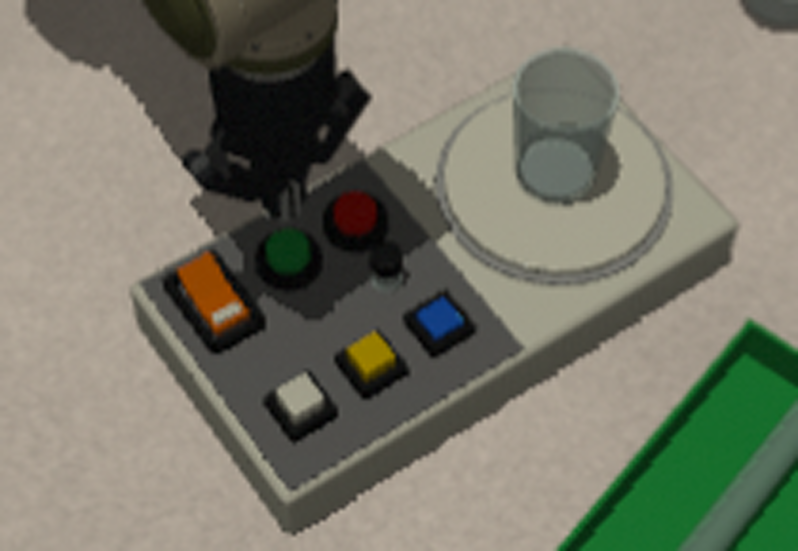

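The blue cap (441,320) now stands visibly lower than yellow and white, and the vial (387,262) and beaker haven't moved. Next I press green and hold it.

carry_out(
  deltas=[
    [1,20,0,0.5,0,0,0],
    [1,36,0,0.5,0,0,0],
    [1,43,0,0.5,0,0,0],
    [1,49,0,0.5,0,0,0],
    [1,50.5,0,0.5,0,0,0],
  ],
)

```text
time_s: 6.5
eef_pos: [524.1, 15.5, 70.7]
ee_rot: [0.097, -0.7, 0.098, 0.7]
force: [-12.2, 0.5, 27.0]
grip_width: -0.0
```

carry_out(
  deltas=[
    [1,0.5,0,0,0,0,0],
    [1,0.5,0,0,0,0,0],
    [1,0.5,0,0,0,0,0],
    [1,0.5,0,0,0,0,0],
    [1,0.5,0,0,0,0,0],
  ],
)

```text
time_s: 7.12
eef_pos: [524.1, 15.5, 70.8]
ee_rot: [-0.097, 0.7, -0.098, -0.7]
force: [-10.8, 1.1, 22.3]
grip_width: 0.001
```

carry_out(
  deltas=[
    [1,0,0,0,0,0,0],
    [1,0,0,0,0,0,0],
    [1,0,0,0,0,0,0],
    [1,0,0,0,0,0,0],
    [1,0,0,0,0,0,0],
  ],
)

```text
time_s: 7.75
eef_pos: [524.1, 15.5, 70.8]
ee_rot: [-0.097, 0.7, -0.098, -0.7]
force: [-11.7, 0.5, 22.5]
grip_width: 0.0
```

carry_out(
  deltas=[
    [1,0,0,0,0,0,0],
    [1,0,0,0,0,0,0],
    [1,0,0,0,0,0,0],
    [1,0,0,0,0,0,0],
    [1,0,0,0,0,0,0],
  ],
)

```text
time_s: 8.38
eef_pos: [524.1, 15.5, 70.8]
ee_rot: [-0.097, 0.7, -0.098, -0.7]
force: [-10.8, 1.0, 23.2]
grip_width: -0.0
```

carry_out(
  deltas=[
    [1,0,0,0,0,0,0],
    [1,0,0,0,0,0,0],
    [1,-20,0,0,0,0,0],
    [1,-60,0,0,0,0,0],
    [1,-100,0,0,0,0,0],
  ],
)

```text
time_s: 9.0
eef_pos: [524.4, 15.4, 170.1]
ee_rot: [-0.098, 0.701, -0.098, -0.7]
force: [-0.2, -1.3, 0.6]
grip_width: 0.002
```

carry_out(
  deltas=[
    [1,-20,0,30,0,0,0],
    [1,-20,0,80,0,0,0],
    [1,-20,0,120,0,0,0],
    [1,-20,0,120,0,0,0],
    [1,-20,0,120,0,0,0],
  ],
)

```text
time_s: 9.62
eef_pos: [409.7, 48.0, 189.2]
ee_rot: [-0.098, 0.701, -0.098, -0.7]
force: [-0.8, -0.1, -0.5]
grip_width: 0.002
```

```bash
python3 -c "
from h import *
from rig import ctrl,viewer
s=ctrl.sense();print(s['eef_pos'],s['force'],s['joints'])
im=viewer.capture('scene')
o=np.load('pics/scene.npy')
for k,q in dict(blue=(296,243),yellow=(278,255),white=(260,266),red=(273,217),green=(256,227)).items(): print(k,blob(im,k,q,13)[0]-blob(o,k,q,13)[0])
a=np.vstack([x[165:305,195:385,::-1] for x in(o,im)]);cv2.imwrite('pics/s4.png',cv2.resize(a,None,fx=2.1,fy=2.1,interpolation=cv2.INTER_CUBIC))"
```

```text
[409.69488317  47.96667914 189.18027589] [-0.76674723 -0.10509174 -0.54407605] [-1.69230155e-01  1.04564143e-01  1.87367818e+00 -6.94689868e-05
  1.16159049e+00  1.67858819e+00]
blue [0.08871851 1.28778751]
yellow [0. 0.]
white [-0.03271222 -0.04803313]
red [ 0.06017579 -0.01676809]
green [0.01946139 0.05175679]
```

View pics/s4.png

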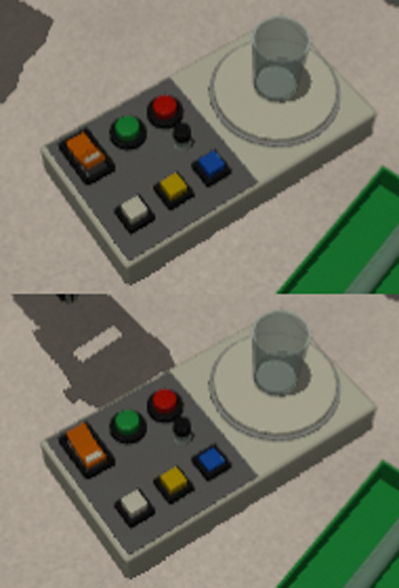

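The before/after pair (top/bottom) shows the rocker flipped on (84,447) and the blue key lowered (210,460). Yellow, white, red and the vial (182,427) haven't moved, and green is back up.

```bash
python3 -c "
from rig import order
print(order.finish_job())"
```

```text
the job is handed in; nothing more can be done
None
```

The stirrer sequence is done in the order asked, and I handed the job in at about 10 s of the 51 s allowed. No verdict was reported.

- **Power rocker:** I pressed it at the white bar down to 70.6 mm, with about 48 N upward force on the tool. Pictures then showed the bar half level and the rocker on.
- **Blue key:** I pushed it in to about 70.8 mm against about 18 N, well above the 3 N that moves it. It stayed lower in the final picture, shifted 1.3 px from its starting position.
- **Green button:** I held it at 70.8 mm with 22–27 N, from about 6.5 s to 8.6 s, then let go. It came back up.
- **Everything else:** The yellow, white and red controls moved less than 0.1 px between the first and last scene pictures. The vial and beaker look unmoved, and the gripper finished clear with about 0 N on it.

No checks failed or disagreed. On the first approach the arm was about 6 mm short of the rocker, and I corrected that before touching anything.

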